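Feel out the hidden release of the parts chest and hold it down

ROBOT

A 6-joint arm with a two-finger parallel gripper is mounted at the origin on a cart in front of the work surface, level with it; the furniture and walls round the work are solid. World frame = base frame: x ahead of the robot, y to its left, z up, the work surface at z = 0. Lengths are in m, angles in degrees, forces in N, time in s.
With the tool pointing down it reaches from about 0.35 to 1 m from the base axis. Payload 7.1 kg.
Tool frame: the origin (TCP) lies between the finger pads; the fingertips stand 25 mm ahead of it and the grasp point (between the pads) lies 6 mm ahead of it; z points along the fingers, y is the line along which they close (so a half turn about z gives the same grasp; the last joint's range is limited). The gripper opens to 85 mm and grips with 20 to 120 N. Pads are 22 mm wide; open, the fingers measure 114 mm over their backs; the gripper's body (76 mm by 85 mm) begins 54 mm behind the grasp point. The pads swing forward as they close: fully open they stand 13 mm farther back than shut.
Start: joints at [62.166, 24.242, 93.386, -0, 62.372, -1.089], TCP at [0.281, 0.558, 0.256] pointing down, gripper open.
Joint ranges: [-172.04, 172.04], [-51.8, 120.97], [4.93, 147.93], [-75.15, 255.16], [6.16, 154.13], [-145.62, 145.62]. Speed limits (degrees/s): [136.94, 136.94, 172.46, 180, 180, 180].

INTERFACE

Orientations are given as a 3x3 rotation matrix whose columns are the frame's x, y, z axes.
In Python, from rig import status, viewer, workorder gives the robot as it stands.
- The arm moves only by the shell command python3 -m pendant 'ROWS' [OPENING] [FORCE]. ROWS is JSON, a list of rows, each a list of 6 numbers: the shift along the tool's x, y, z scaled (see below), then the turn, a rotation vector about the tool's x, y, z scaled (see below). A call has 1 to 5 rows; each row is the pose to reach, as a shift and turn from the pose commanded when the call began, along the tool's axes at that moment, turning the shorter way round; what a row does not reach only later rows make up. The controller multiplies each number of a shift by 250 mm and each number of a turn by 180 degrees. A row lasts 1/8 s, in which the tool goes at most 62.5 mm and 10.7 degrees, less where a joint would pass 70% of its speed; a pose out of reach is approached as far as the arm can. A call with a number of a shift or a turn outside -1 to 1 is refused whole. A call with a gripper value outside its range is refused whole. OPENING is the closure in counts, from 0 (fully open) to 255 (shut), set as the call begins (- or left out, the last holds). The fingers move at their own pace and stop on an object; FORCE is the grip in N (left out, the last holds). Time passes only in rows, so rows that repeat a pose let the fingers close. It gives the time, the measured TCP pose, the force, the opening and the grip force at its end, in the units of the state.
- status.read_state(): the state, without advancing time (a new reading comes with each control period).
- viewer.grab_frame(name): name is "side" or "top"; returns the picture (420x560x3 uint8, red, green, blue); there is no depth.
- viewer.calibration(name): a dict with "fx", "fy", "cx", "cy" (pixels), "origin" and "attitude" of the camera in the world. Camera axes: x right, y down, z forward; pixel columns grow to the right and rows downward; lengths in m; the calibration is good to about 2 mm. A picture is of the moment at which its call begins. calibration takes no time and is no camera call.
- workorder.close_job(): hands the job in; it is judged then, once.
The state is a dict: "t": time; "joints": joint angles; "qvel": joint speeds; "effort": joint torques, N m; "tool_pos": TCP position; "eef_rot": TCP orientation; "wrist_force": force on the tool from outside, world axes, zero at the start; "moment": the same for the moment, N m; "grip_width": opening from 0.0 (shut) to 1.0 (fully open); "grasp_force": force on a finger pad.
Only numpy, scipy, OpenCV 4.12 (cv2) and the standard library are available. Lean on these libraries where they do the work, as an engineer would, in place of code of your own. Each camera call takes 0.05 s, during which the arm holds its last target. There are 200 camera calls.

TASK

One of the five alike steel plates along the front edge of the grey parts chest hides the lid release. Set a fingertip on the solid block at the left end of that strip, feel along the strip for the one plate that gives, then press that plate fully down with the fingertip so that the lid pops ajar, and finish while holding it down. Do not touch the lid, and leave the loose things round the chest where they are.

Things in the scene. Friction and masses are not known exactly. Their poses are not given: they have to be found in the camera images.
- chest: Low grey sheet-steel parts chest fixed to the desk, 162 mm deep (its x), 260 mm wide (its y), 68 mm high. Origin on the desk top near its middle; -x is its front (to the robot), +y its left end seen from the robot, z up. Along the front edge, at x = -81 to -25 mm, runs a level bare-steel strip 56 mm deep, its top 60 mm above the desk; behind it, from x = -25 mm, is the lid.
- strip_left (a point): Centre of the top face of the solid steel block, 29 mm wide, at the left end of the strip (60 mm above the desk, chest y = +115.5 mm); axes as the chest's.
- strip_right (a point): Centre of the top face of the like solid block at the right end of the strip, 231 mm from strip_left; the plate centres lie on the straight line between the two.
- strip_mid (a point): Centre of the top of the middle one of the five alike plates between the end blocks, each 38 mm wide with 2 mm gaps (centres at chest y = +80, +40, 0, -40, -80 mm). Four are rigid. One, drawn anew at each start and not told apart by looks, is sprung; pressed down, it leaves a notch 40 mm wide and 10 mm deep, open at the front.
- release (a joint): Travel of the one sprung plate, straight down, in m: 0 = level with the strip, 0.010 = fully down at a firm stop. It yields from about 1.5 to 2 N, takes about 5 N at the bottom and springs back when let go. The value does not tell which plate it is.
- chest_lid: Thin grey lid of the chest, 102 x 260 x 5 mm, closed top face 67 to 68 mm above the desk; origin on its hinge along the back edge of the chest, it extends to the front (-x). The sprung plate drives it by a linkage: it opens 0.25 rad (front edge up 25 mm, swinging back from the strip) when the plate is fully down.
- flux_tin: Bystander: small round green and white tin, 52 mm across, 19 mm high, loose in front of the chest. Origin at its underside.
- aa_cell: Bystander: round battery cell 15 mm thick, 50 mm long, lying loose in front of the chest. Origin at its underside.
- black_tape: Bystander: roll of black tape, 62 mm across, 19 mm high, loose behind the chest. Origin at its underside.
- spare_pot: Bystander: small grey potentiometer with a shaft, 33 x 25 x 29 mm, loose behind the chest. Origin at its underside.

How it is judged (in metres and radians):
On the way, in this order (a step that is already met when the one before it is completed fails the run):
1. a fingertip is set on the solid block at the left end of the strip, the release not yet pressed (contact force between the fingers and chest above 0.5 N and value of joint release below 0.003 m and x of the grasp point in the frame of chest between -0.135 and 0.03 m and z of the grasp point in the frame of chest between 0.055 and 0.12 m and y of the grasp point in the frame of chest between 0.05 and 0.18 m), for 0.05 s.
2. the sprung plate is pressed fully down by the fingers (value of joint release above 0.008 m and contact force between the fingers and anything else above 0.5 N and x of the grasp point in the frame of chest between -0.135 and 0.03 m and z of the grasp point in the frame of chest between 0.055 and 0.12 m and y of the grasp point in the frame of chest between -0.15 and 0.15 m), for 0.2 s.
At the end, for the whole second after the job is handed in: The sprung plate is held at least 8 of its 10 mm down (which keeps the lid ajar) by the fingertip standing on the strip with more than 1 N, through the last second (value of joint release above 0.008 m and contact force between the fingers and anything else above 1 N and x of the grasp point in the frame of chest between -0.135 and 0.03 m and z of the grasp point in the frame of chest between 0.055 and 0.12 m and y of the grasp point in the frame of chest between -0.15 and 0.15 m); the arm keeps its last pose, push and grip.
It fails at once if the lid is touched or pried (more than 1 N) (contact force between any of the arm, the fingers and chest_lid above 1 N).
It fails at once if a loose thing round the chest is lifted or moved more than 20 mm (distance of any of flux_tin, aa_cell, black_tape, spare_pot from where it was at the start of the episode above 0.02 m).
It also fails if it takes over 51 s, if anything falls off the work surface, if the arm or the gripper's body presses on something with over 40 N, if the wrist force passes 120 N, or if a joint passes its speed limit or range.

## Working session

There is one attempt and no reset: what is moved stays moved. The work goes in short steps, Python scripts to look and compute and a shell command to move; the robot and the scene stay as the last step left them, time stands still between calls to the robot, and variables do not carry over. Pictures are saved under pics/ and viewed, at most 10 in all, crops included, and the job is handed in when it is done.

```bash
ls; mkdir -p pics; python3 - <<'E'
from rig import status, viewer
import cv2
s=status.read_state(); print(s)
for n in("side","top"):
    cv2.imwrite(f"pics/{n}0.png",viewer.grab_frame(n)[:,:,::-1]); print(viewer.calibration(n))
E
```

```text
pics
{'t': 0.0, 'joints': array([ 6.21643828e+01,  2.42841141e+01,  9.34307365e+01,  2.78880279e-03,
        6.23729768e+01, -1.08779812e+00]), 'qvel': array([-0.0328703 ,  0.09289307,  0.01281769,  0.06138141,  0.04352616,
        0.09499978]), 'effort': array([ 3.30855088e-03, -5.57377732e+01, -2.81755525e+01,  8.33406739e-05,
        7.08200707e-03,  3.80034214e-05]), 'tool_pos': array([0.28101417, 0.5576994 , 0.25555389]), 'eef_rot': array([[-8.92985875e-01,  4.50084057e-01, -7.53890497e-04],
       [ 4.50084683e-01,  8.92984879e-01, -1.33537285e-03],
       [ 7.21827821e-05, -1.53178366e-03, -9.99998824e-01]]), 'wrist_force': array([-0.5335628 , -0.2143762 ,  0.42947521]), 'moment': array([-0.0158816 , -0.0073811 ,  0.00741996]), 'grasp_force': 0.0, 'grip_width': 1.000345210014851}
{'fx': 530.0304100693219, 'fy': 530.0304100693219, 'cx': 280.50140397564434, 'cy': 200.4909469908053, 'origin': array([ 0.39618881, -0.84249223,  0.46398323]), 'attitude': array([[ 0.9680966 , -0.098098  ,  0.23057699],
       [-0.25044349, -0.4088601 ,  0.87755996],
       [ 0.00818686, -0.90730932, -0.42038408]])}
{'fx': 413.1341882074245, 'fy': 413.1341882074245, 'cx': 270.55069264124387, 'cy': 207.81724783856848, 'origin': array([ 0.57191188, -0.04654286,  0.92161787]), 'attitude': array([[ 0.0252245 , -0.99730018,  0.06896437],
       [-0.99964853, -0.02572651, -0.00640067],
       [ 0.0081576 , -0.06877868, -0.99759859]])}
```

View pics/top0.png

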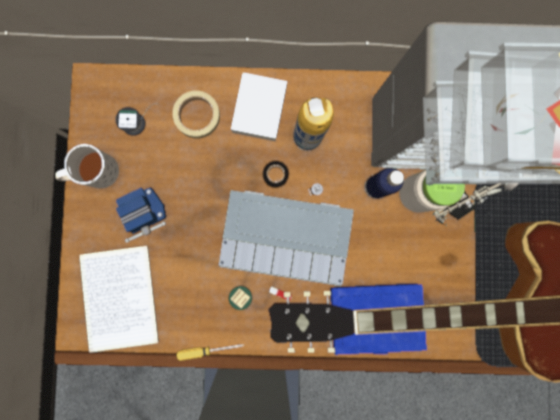

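View pics/side0.png

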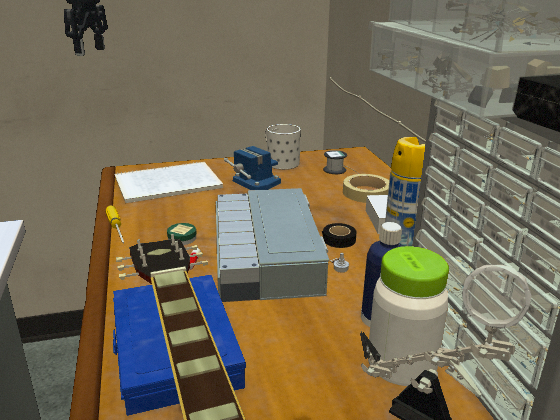

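```bash
python3 - <<'E'
import cv2
im=cv2.imread("pics/top0.png")[180:300,205:365]
cv2.imwrite("pics/c.png",cv2.resize(im,None,fx=5,fy=5,interpolation=cv2.INTER_CUBIC))
E
```

```text
(no output)
```

View pics/c.png

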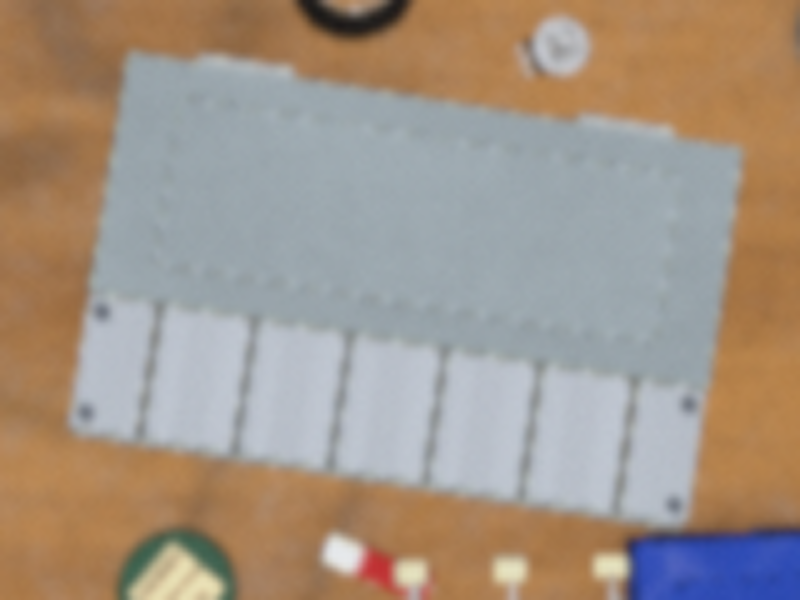

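The crop shows the strip corners at about (70,432), (688,525), (706,384) and (91,291) in crop pixels. The tin and cell lie just in front, with the guitar pegs at the lower right.

```bash
cat > h.py <<'E'
import numpy as np
from rig import status, viewer
def ray(n,u,v,z):
    c=viewer.calibration(n); d=c["attitude"]@np.array([(u-c["cx"])/c["fx"],(v-c["cy"])/c["fy"],1])
    return c["origin"]+d*(z-c["origin"][2])/d[2]
def proj(n,p):
    c=viewer.calibration(n); q=c["attitude"].T@(np.array(p)-c["origin"])
    return q[0]/q[2]*c["fx"]+c["cx"],q[1]/q[2]*c["fy"]+c["cy"]
def frame():
    C=[ray("top",205+a/5-.4,180+b/5-.4,.06)for a,b in[(70,432),(688,525),(706,384),(91,291)]]
    y=(C[0]-C[1])+(C[3]-C[2]); y[2]=0; y/=np.linalg.norm(y); x=np.array([y[1],-y[0],0])
    m=np.mean(C,0); O=m+x*.053; O[2]=0
    return C,np.column_stack([x,y,[0,0,1]]),O
def report():
    C,R,O=frame(); s=status.read_state()
    print("t",s["t"],"chest TCP",(R.T@(s["tool_pos"]-O)*1e3).round(1),"F",s["wrist_force"].round(2),"grip",s["grip_width"])
E
python3 - <<'E'
from h import *
from scipy.spatial.transform import Rotation as Ro
C,R,O=frame()
print(np.linalg.norm(C[0]-C[1]),np.linalg.norm(C[0]-C[3]),R.round(4),O)
for p in [(-.081,.13,.06),(-.081,-.13,.06),(-.081,.13,0),(-.081,-.13,.0)]: print(proj("side",O+R@p))
s=status.read_state(); E=s["eef_rot"]
Rt=np.column_stack([-R[:,0],R[:,1],[0,0,-1]])
print("turn/180",Ro.from_matrix(E.T@Rt).as_rotvec()/np.pi)
print("start shift/0.25 to above left",E.T@(O+R@np.array([-.056,.1155,.16])-s["tool_pos"])/.25)
report()
E
```

```text
0.2584195873011862 0.058752773397539246 [[ 0.9923  0.1237  0.    ]
 [-0.1237  0.9923  0.    ]
 [ 0.      0.      1.    ]] [ 0.57390505 -0.08583878  0.        ]
(np.float64(216.9068174954265), np.float64(194.6647085826466))
(np.float64(220.7484769668605), np.float64(269.81092593966514))
(np.float64(218.24088871344486), np.float64(223.45810648541317))
(np.float64(222.36060772085315), np.float64(304.8590801920723))
turn/180 [-4.46436462e-04 -8.49948474e-05 -1.09099583e-01]
start shift/0.25 to above left [-1.83844283 -1.41131623  0.38442071]
t 0.1 chest TCP [-370.3  602.4  255.6] F [1.12 0.31 0.18] grip 0.9978743821779235
```

```bash
python3 -m pendant '[[-0.18,-0.14,0,0,0,-0.05],[-0.37,-0.28,0,0,0,-0.109],[-0.55,-0.42,0,0,0,-0.109],[-0.74,-0.56,0,0,0,-0.109],[-0.92,-0.7,0,0,0,-0.109]]' 255 40; cat > go.py <<'E'
import sys; from h import *
from scipy.spatial.transform import Rotation as Ro
C,R,O=frame(); s=status.read_state(); E=s["eef_rot"]
Rt=np.column_stack([-R[:,0],R[:,1],[0,0,-1]])
p=np.array([float(a) for a in sys.argv[1:4]])/1e3
print("shift",(E.T@(O+R@p-s["tool_pos"])/.25).round(4),"turn",(Ro.from_matrix(E.T@Rt).as_rotvec()/np.pi).round(4)); report()
E
python3 go.py -58 115.5 160
```

```text
t: 0.72
tool_pos: [0.4083, 0.2965, 0.2562]
eef_rot: [[-0.992, 0.124, -0.0], [0.124, 0.992, -0.0], [0.0, -0.0, -1.0]]
wrist_force: [0.4, 1.1, -0.0]
grip_width: 0.001
grasp_force: 0.0
shift [-0.6145 -0.9737  0.3849] turn [-0. -0. -0.]
t 0.725 chest TCP [-211.6  359.   256.2] F [ 0.35  1.11 -0.02] grip 0.0005220940778528312
```

```bash
python3 -m pendant '[[-0.12,-0.2,0.05,0,0,0],[-0.25,-0.4,0.1,0,0,0],[-0.37,-0.6,0.15,0,0,0],[-0.5,-0.8,0.25,0,0,0],[-0.61,-0.97,0.38,0,0,0]]'; python3 -m pendant '[[0,0,0,0,0,0],[0,0,0,0,0,0]]'; python3 go.py -58 115.5 95; python3 - <<'E'
from h import *
import cv2
a=viewer.grab_frame("top")[180:300,205:365]; b=viewer.grab_frame("side")[130:250,160:320]
cv2.imwrite("pics/d.png",cv2.resize(np.hstack([a,b]),None,fx=2.5,fy=4)[:,:,::-1])
E
```

```text
t: 1.35
tool_pos: [0.5304, 0.0369, 0.1612]
eef_rot: [[-0.992, 0.125, 0.002], [0.125, 0.992, 0.0], [-0.002, 0.0, -1.0]]
wrist_force: [1.3, 1.2, -0.4]
grip_width: 0.007
grasp_force: 0.0
t: 1.6
tool_pos: [0.5288, 0.0388, 0.1611]
eef_rot: [[-0.992, 0.125, -0.001], [0.125, 0.992, 0.0], [0.001, 0.0, -1.0]]
wrist_force: [-0.1, -0.4, -0.6]
grip_width: 0.004
grasp_force: 0.0
shift [-0.0091 -0.0106  0.2644] turn [ 0.     -0.0003 -0.0004]
t 1.6 chest TCP [-60.2 118.1 161.1] F [-0.11 -0.35 -0.56] grip 0.004190414809418678
```

View pics/d.png

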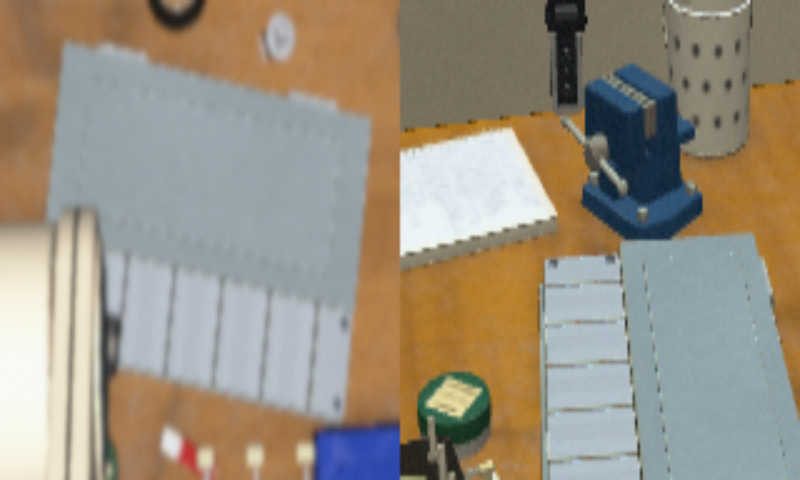

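The finger hangs in line with the left block (side crop about (567,105), strip columns 545–620). I'll go down.

```bash
python3 -m pendant '[[-0.005,-0.01,0.13,0,0,0],[-0.01,-0.01,0.22,0,0,0],[-0.01,-0.01,0.26,0,0,0],[-0.01,-0.01,0.28,0,0,0]]'; python3 -m pendant '[[0,0,0.01,0,0,0],[0,0,0.02,0,0,0]]';python3 go.py -58 115.5 85
```

```text
t: 2.2
tool_pos: [0.5314, 0.0368, 0.0916]
eef_rot: [[-0.992, 0.123, 0.001], [0.123, 0.992, 0.0], [-0.001, 0.0, -1.0]]
wrist_force: [0.7, 0.8, 1.2]
grip_width: 0.001
grasp_force: 0.0
t: 2.45
tool_pos: [0.5317, 0.0362, 0.0869]
eef_rot: [[-0.992, 0.124, 0.001], [0.124, 0.992, 0.0], [-0.001, 0.0, -1.0]]
wrist_force: [0.8, -0.6, 0.8]
grip_width: -0.0
grasp_force: 0.0
shift [ 0.0043 -0.0014  0.0075] turn [ 0.0001  0.0004 -0.    ]
t 2.45 chest TCP [-56.9 115.8  86.9] F [ 0.83 -0.57  0.75] grip -9.606322168082455e-05
```

```bash
python3 -m pendant '[[0,0,0.008,0,0,0],[0,0,0.012,0,0,0],[0,0,0.012,0,0,0]]';python3 go.py -58 115.5 85
```

```text
t: 2.82
tool_pos: [0.5317, 0.036, 0.085]
eef_rot: [[-0.992, 0.124, 0.001], [0.124, 0.992, 0.0], [-0.001, 0.0, -1.0]]
wrist_force: [-4.4, 0.2, 17.6]
grip_width: 0.004
grasp_force: 8.9
shift [ 0.004  -0.0008  0.0001] turn [ 0.0001  0.0003 -0.0002]
t 2.825 chest TCP [-57.  115.7  85. ] F [-4.36  0.16 17.56] grip 0.004344780272319082
```

Contact on the left block (17.6 N at TCP z 85.0 mm). Now I'll probe each plate with lift, shift and touch.

```bash
python3 -m pendant '[[0,0,-0.024,0,0,0],[0,-0.142,-0.024,0,0,0],[0,-0.142,-0.01,0,0,0],[0,-0.142,0,0,0,0],[0,-0.142,0,0,0,0]]';python3 go.py -58 80 85
```

```text
t: 3.45
tool_pos: [0.527, 0.0002, 0.085]
eef_rot: [[-0.992, 0.123, -0.0], [0.123, 0.992, -0.001], [-0.0, -0.001, -1.0]]
wrist_force: [-6.9, -8.9, 23.4]
grip_width: -0.001
grasp_force: 11.6
shift [ 0.0031  0.0017 -0.0002] turn [-0.0005  0.      0.0002]
t 3.45 chest TCP [-57.2  79.6  85. ] F [-6.95 -8.86 23.38] grip -0.0009924184816348831
```

Plate +80 is rigid. Next is +40.

```bash
python3 -m pendant '[[0,0,-0.024,0,0,0],[0,-0.158,-0.024,0,0,0],[0,-0.158,-0.01,0,0,0],[0,-0.158,0,0,0,0],[0,-0.158,0,0,0,0]]';python3 go.py -58 40 85
```

```text
t: 4.08
tool_pos: [0.5221, -0.0378, 0.0831]
eef_rot: [[-0.992, 0.123, -0.0], [0.123, 0.992, -0.0], [0.0, -0.0, -1.0]]
wrist_force: [-0.2, -2.7, 2.6]
grip_width: -0.001
grasp_force: 1.1
shift [ 0.0025 -0.0052 -0.0076] turn [-0.     -0.0001  0.0001]
t 4.075 chest TCP [-57.4  41.3  83.1] F [-0.22 -2.71  2.57] grip -0.000899625916964229
```

Plate +40 gives (83.1 mm at only 2.6 N). Now I'll press it down.

```bash
python3 -m pendant '[[0,-0.005,0.01,0,0,0],[0,-0.005,0.02,0,0,0],[0,-0.005,0.03,0,0,0],[0,-0.005,0.035,0,0,0],[0,-0.005,0.035,0,0,0]]';python3 go.py -58 40 75
```

```text
t: 4.7
tool_pos: [0.5221, -0.0394, 0.075]
eef_rot: [[-0.992, 0.124, 0.0], [0.124, 0.992, 0.0], [-0.0, 0.0, -1.0]]
wrist_force: [-1.4, 5.0, 9.0]
grip_width: 0.001
grasp_force: 4.2
shift [0.0032 0.0013 0.    ] turn [ 0.0001  0.0001 -0.0002]
t 4.7 chest TCP [-57.2  39.7  75. ] F [-1.4   4.98  9.  ] grip 0.0013422412526948096
```

```bash
python3 -m pendant '[[0,0,0.002,0,0,0],[0,0,0.002,0,0,0],[0,0,0.002,0,0,0],[0,0,0.002,0,0,0]]'; python3 - <<'E'
from h import *
import cv2
cv2.imwrite("pics/e.png",cv2.resize(viewer.grab_frame("side")[130:310,100:360],None,fx=3,fy=3)[:,:,::-1])
E
```

```text
t: 5.2
tool_pos: [0.5221, -0.0394, 0.0749]
eef_rot: [[-0.992, 0.124, 0.001], [0.124, 0.992, 0.0], [-0.001, 0.0, -1.0]]
wrist_force: [-0.5, 3.9, 12.7]
grip_width: -0.001
grasp_force: 6.7
```

View pics/e.png

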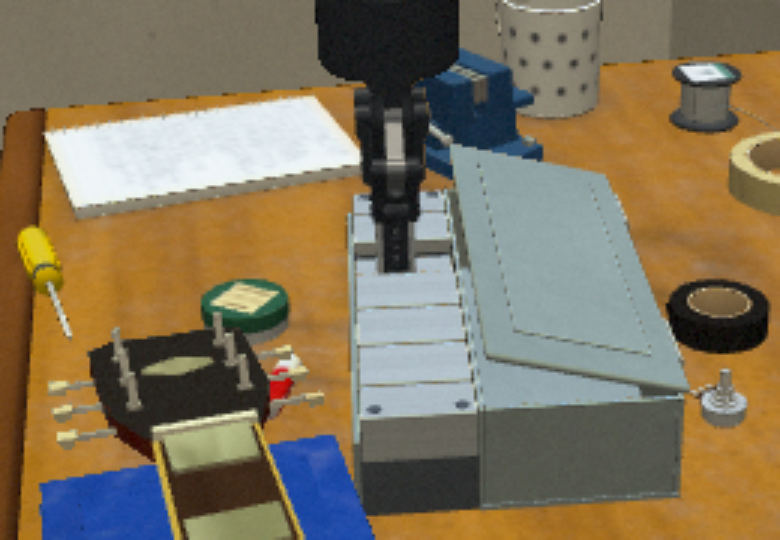

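The lid stands ajar (its front edge is raised along (450,145)–(487,357)). The fingertip is in the notch at (397,265), clear of the lid, and the loose things have not moved.

```bash
python3 -c "
from rig import workorder
print(workorder.close_job())"
```

```text
the job is handed in; nothing more can be done
None
```

The sprung plate is the second from the left (chest y = +40 mm); I handed the job in with the fingertip holding it fully down at about 12 N and the lid ajar, but the hand-in returned no verdict.

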